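# Put the long drill bit on show in the sample tin

### The arm

A 6-joint arm with a two-finger parallel gripper is mounted at the origin on the work surface. World frame = base frame: x ahead of the robot, y to its left, z up, the work surface at z = 0. Lengths are in m, angles in degrees, forces in N, time in s.
With the tool pointing down it reaches from about 0.4 to 0.825 m from the base axis. Payload 7 kg.
Tool frame: the origin (TCP) lies between the finger pads; the fingertips stand 19 mm ahead of it and the grasp point (between the pads) is the TCP; z points along the fingers, y is the line along which they close (so a half turn about z gives the same grasp; the last joint's range is limited). The gripper opens to 88 mm and grips with 3 to 60 N. Pads are 19 mm wide; open, the fingers measure 130 mm over their backs; the gripper's body (78 mm by 193 mm) begins 47 mm behind the grasp point.
Start: joints at [-56.774, 20.546, 0.682, 0, -70.136, -16.507], TCP at [0.194, -0.646, 0.246] pointing down, gripper open.
Joint ranges: [-176.03, 176.03], [-82.01, 121.73], [-58.28, 71.71], [-173.87, 95.51], [-174.79, -0.11], [-173.66, 173.66]. Speed limits (degrees/s): [136.94, 136.94, 172.46, 180, 180, 180].

### API

Orientations are given as [roll, pitch, yaw] about the fixed x, y, z axes, in that order (R = Rz(yaw) Ry(pitch) Rx(roll)).
In Python, from plant import get_obs, snapshot, close_job, spot_in, spot_point gives the robot as it stands.
- The arm moves only by the tool play_rows, never from a script. Its argument "plan" is a list of rows, each a list of 6 numbers: the shift along the tool's x, y, z in cm, then the turn, a rotation vector about the tool's x, y, z in degrees. A call has 1 to 20 rows; each row shifts and turns the commanded pose from where the row before left it, along the tool's axes as they then stand; what a row does not reach is not made up. A row lasts 1/12 s, in which the tool goes at most 41.7 mm and 7.16 degrees, less where a joint would pass 70% of its speed; a pose out of reach is approached as far as the arm can. A call is refused whole if a number of a shift passes 4.17 or a number of a turn 7.16, either way. A call with a gripper value outside its range is refused whole. "grip" is the finger opening in cm, from 0 to 8.76, set as the call begins (left out, the last holds). The fingers move at their own pace and stop on an object; the grip force is fixed at half the most. Time passes only in rows, so rows that do not move let the fingers close. It gives the time, the measured TCP pose, the force, the opening and the grip force at its end, in the units of the state.
- get_obs(): the state, without advancing time (a new reading comes with each control period).
- snapshot(name): name is "scene" or "top" or "wrist"; returns a dict with "frame" (420x560x3 uint8, red, green, blue), "fx", "fy", "cx", "cy" (pixels), "k1" (the pictures are not rectified: a ray, as slopes to the right and down, at radius r is drawn at 1 + k1 r^2 times it, then the intrinsics apply), "position" and "attitude" of the camera in the world. Camera axes: x right, y down, z forward; pixel columns grow to the right and rows downward; lengths in m; the calibration is good to about 2 mm. A picture is of the moment at which its call begins. There is no depth.
- close_job(): hands the job in; it is judged then, once.
Trained networks look in the newest picture that a camera, given by its name, has taken for a name from the list of things; names that differ only in an ending like _2 or _b are one class to them, and where a whole thing is asked for, a point or a joint stands for the part that bears it (a point fixed in the world has none). Each returns a list of dicts, best first, with "score" (0 to 1); they miss things now and then, are a little off and sometimes report something else, mostly with a low value. They report only what shows in the picture. A call takes as long as a camera call. They do not tell look-alikes from the thing itself.
- spot_in(camera, thing): "position" ([x, y, z] in m, in world coordinates, good to about 4 mm: the middle of the surface that is visible of it).
- spot_point(camera, thing): "position" ([x, y, z] in m, in world coordinates, good to about 4 mm: a listed point, or the origin of a listed thing).
The state is a dict: "clock": time; "joint_pos": joint angles; "qvel": joint speeds; "tau": joint torques, N m; "tool_pos": TCP position; "orientation": TCP orientation; "force": force on the tool from outside, world axes, zero at the start; "moment": the same for the moment, N m; "opening": finger opening in m; "gripper_force": force on a finger pad.
Only numpy, scipy, OpenCV 4.12 (cv2) and the standard library are available. Lean on these libraries where they do the work, as an engineer would, in place of code of your own. Each camera call takes 0.05 s, during which the arm holds its last target. There are 200 camera calls.

### The job

On the stockroom counter, take the longest of the three masonry drill bits out of the wooden stand and lower it, shank first, into the empty tin that has the price-card holder. Do not drop it in from a height: let it down to the bottom and leave it leaning on the rim on the side above the price card, with the tin still standing upright where it was.

Things in the scene. Friction and masses are not known exactly. Their poses are not given: they have to be found in the camera images.
- bit_centre (a point): Centre of the longest drill bit: a straight round steel rod 12 mm thick, 200 mm long, about 150 g, with dark spiral flutes. It starts upright, shank down, in a hole of the stand. Its z axis runs along the bit to the drill point (end 100 mm above this point; foot 100 mm below). May be gripped anywhere; gripped 30 mm below its top, the fingers pass above the other bits.
- bit_top (a point): Drill-point (upper) end of the same longest bit, on its axis, 100 mm from its centre; 210 mm above the counter at the start. z axis along the bit, upwards.
- tin_rim (a point): Centre of the mouth of the bare-metal sample tin: outside 92 mm wide, inside 86 mm, 115 mm tall, inner floor 109 mm below this point; loose, weighted, 0.6 kg. A white blank card 60 mm wide sticks out of one side to 93 mm from the axis, 59 to 87 mm above the counter. x axis: level, from the tin's axis towards the card; z up. A like tin without a card stands near: not this one.
- stand: Fixed light wood block 170 x 60 x 50 mm (x, y, z), origin under its centre, with three holes in a row along its x, 55 mm apart, 13.5 mm wide, 40 mm deep (a bit in it may lean 2 degrees). The long bit may be in any of them; the other two bits are as thick and end 140 and 120 mm above the counter.
Things that resemble listed ones, but are neither listed nor needed, are in the scene too. What is shaped like the part that bears tin_rim but orange or turquoise is not meant.

How it is judged:
By the outcome, as a careful person would: the job done as asked, in the order asked, and still so for the second after the job is handed in, with the robot touching nothing.
It also fails if it takes over 42 s, if anything falls off the work surface, if the arm or the gripper's body presses on something with over 40 N, if the wrist force passes 120 N, or if a joint passes its speed limit or range.

## Working session

There is one attempt and no reset: what is moved stays moved. The work goes in short steps, Python scripts to look and compute and a tool call to move; the robot and the scene stay as the last step left them, time stands still between calls to the robot, and variables do not carry over. Pictures are saved under pics/ and viewed, at most 10 in all, crops included, and the job is handed in when it is done.

Besides the shell and the picture viewer there is one more tool, called after "Emit:" as a command line: name --pt "numbers of a row" for each row, then --argument value for the rest. play_rows: Moves the arm, as the interface text tells. Its arguments: {"type":"object","properties":{"plan":{"type":"array","items":{"type":"array","items":{"type":"number"}}},"grip":{"type":"number"}},"required":["plan"]}

```bash
mkdir -p pics; ls
python3 - <<'E'
from plant import *
import cv2,numpy as np
o=get_obs();print(o['tool_pos'],o['orientation'],o['clock'])
for c in ['scene','top']:
    s=snapshot(c);cv2.imwrite(f'pics/{c}0.png',s['frame'][:,:,::-1]);print(c,s['position'],s['fx'],s['k1'])
    for t in ['bit_top','bit_centre','tin_rim','stand']:
        print(t,[(np.round(d['position'],3).tolist(),round(d['score'],2)) for d in spot_point(c,t)][:5])
E
```

```text
pics
[ 0.19403317 -0.64603737  0.24461435] [ 1.79904835e+02 -9.32768874e-03 -1.63286424e+02] 0.0
scene [ 1.1490758  -0.05156967  1.07272278] 444.3681281379686 0.03782744801681531
bit_top [([0.584, 0.036, 0.209], 0.58)]
bit_centre [([0.592, 0.036, 0.107], 0.55)]
tin_rim [([0.547, -0.42, 0.112], 0.84), ([0.351, -0.347, 0.116], 0.82), ([0.51, -0.264, 0.116], 0.73)]
stand [([0.585, 0.036, -0.003], 0.62)]
top [ 0.30728402 -0.06212469  1.30176895] 488.43463525747774 0.06075767660279835
bit_top [([0.589, 0.033, 0.21], 0.56)]
bit_centre [([0.585, 0.037, 0.11], 0.59)]
tin_rim [([0.354, -0.345, 0.116], 0.81), ([0.545, -0.419, 0.114], 0.72), ([0.518, -0.268, 0.115], 0.68)]
stand [([0.586, 0.038, -0.001], 0.67)]
```

View pics/scene0.png

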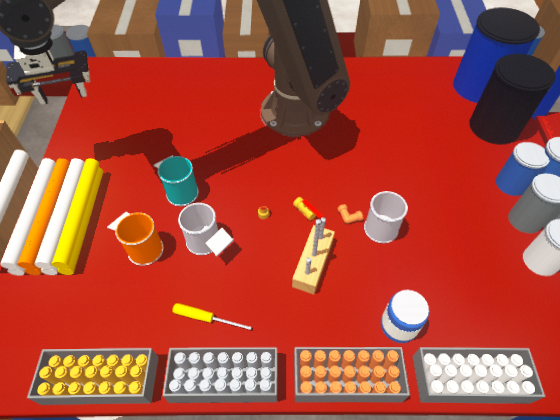

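View pics/top0.png

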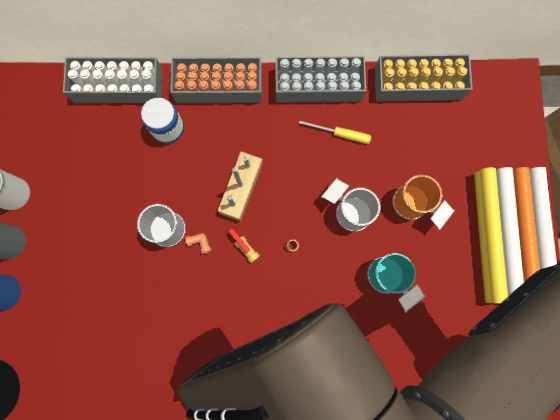

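The scene view shows the grey tin with the card at about (200,230), its card at (220,242), and the stand at (315,258). The orange and turquoise tins and the plain tin at (385,215) are not meant. I'll zoom in to identify the bits and the card direction.

```bash
cat > h.py <<'E'
import numpy as np,cv2
from scipy.spatial.transform import Rotation as R
from plant import *
def att(s):
    a=np.array(s['attitude'],float)
    return a if a.shape==(3,3) else R.from_euler('xyz',a,degrees=True).as_matrix()
def ray(s,u,v):
    d=np.array([(u-s['cx'])/s['fx'],(v-s['cy'])/s['fy']]);x=d.copy()
    for _ in range(20): x=d/(1+s['k1']*(x@x))
    return att(s)@np.array([x[0],x[1],1.])
def at_z(s,u,v,z):
    r=ray(s,u,v);p=np.array(s['position']);return p+r*(z-p[2])/r[2]
def pix(s,P):
    c=att(s).T@(np.array(P)-s['position']);x=c[:2]/c[2];x=x*(1+s['k1']*(x@x))
    return np.array([s['cx']+s['fx']*x[0],s['cy']+s['fy']*x[1]])
E
python3 - <<'E'
from h import *
s=snapshot('scene');t=snapshot('top')
print(s['attitude'])
a=cv2.resize(s['frame'][200:310,270:370],None,fx=4,fy=4,interpolation=cv2.INTER_CUBIC)
b=cv2.resize(t['frame'][145:255,200:290],None,fx=4,fy=4,interpolation=cv2.INTER_CUBIC)
cv2.imwrite('pics/z1.png',np.hstack([a,b])[:,:,::-1])
print('tin',at_z(t,358,210,.1),'card',at_z(t,335,190,.073),at_z(s,220,242,.073))
for P in [(.587,.035,.21),(.587,.035,.05),(.516,-.267,.115)]: print(pix(s,P),pix(t,P))
E
```

```text
[-1.45050322e+02  2.23429912e-02  8.98269168e+01]
tin [ 0.50925151 -0.26111781  0.1       ] card [ 0.56644044 -0.20857424  0.073     ] [ 0.56422891 -0.2076798   0.073     ]
[317.48679734 220.24468859] [235.54969006 169.83430951]
[313.36301644 253.74723064] [240.8989543  184.99010757]
[196.54116158 217.63173773] [361.25734023 206.262051  ]
```

View pics/z1.png

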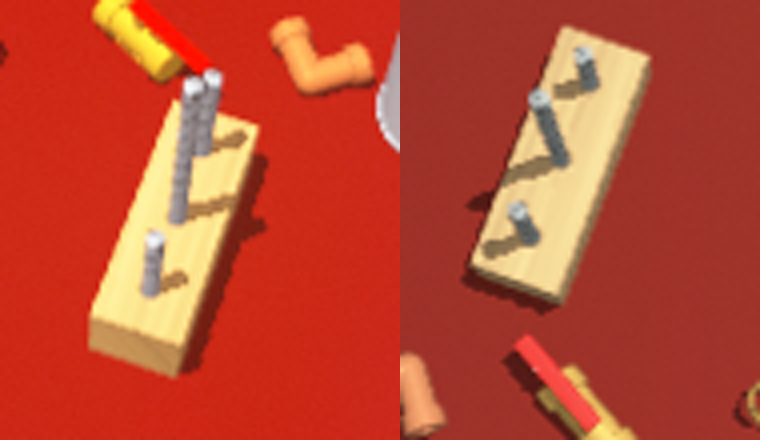

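The longest bit is the middle one: its top at scene (318,221) and top view (235,169) matches (0.587, 0.035, 0.21) in both cameras. The card lies at an azimuth of about 50° from the tin at (0.516,-0.267). I'll set the tool yaw to -130° so the lean is a turn about tool y.

Emit:
play_rows --pt "0 0 -1.2 0 0 -6.66" --pt "0 0 -1.2 0 0 -6.66" --pt "0 0 -1.2 0 0 -6.66" --pt "0 0 -1.2 0 0 -6.66" --pt "0 0 -1.2 0 0 -6.66" --pt "-1.3 0.2 0 0 0 0" --pt "-2.6 0.45 0 0 0 0" --pt "-2.6 0.45 0 0 0 0" --pt "-2.6 0.45 0 0 0 0" --pt "-2.6 0.45 0 0 0 0" --pt "-2.6 0.45 0 0 0 0" --pt "-2.6 0.45 0 0 0 0" --pt "-2.6 0.45 0 0 0 0" --pt "-2.6 0.45 0 0 0 0" --pt "-2.6 0.45 0 0 0 0" --pt "-2.6 0.45 0 0 0 0" --pt "-2.6 0.45 0 0 0 0" --pt "-2.6 0.45 0 0 0 0" --pt "-2.6 0.45 0 0 0 0" --pt "-2.6 0.45 0 0 0 0" --grip 6

```text
clock: 2.27
tool_pos: [0.3867, -0.314, 0.3053]
orientation: [-180.0, 0.0, -130.1]
force: [0.6, 0.5, 0.3]
opening: 0.06
gripper_force: 0.0
```

Emit:
play_rows --pt "-2.6 0.45 0 0 0 0" --pt "-2.6 0.45 0 0 0 0" --pt "-2.6 0.45 0 0 0 0" --pt "-2.6 0.45 0 0 0 0" --pt "-2.6 0.45 0 0 0 0" --pt "-2.6 0.45 0 0 0 0" --pt "-2.6 0.45 0 0 0 0" --pt "-2.6 0.45 0 0 0 0" --pt "-2.6 0.45 0 0 0 0" --pt "-2.6 0.45 0 0 0 0" --pt "-2.6 0.45 0 0 0 0" --pt "-2.6 0.45 0 0 0 0" --pt "-2.6 0.45 0 0 0 0" --pt "-2.6 0.45 0 0 0 0" --pt "-1.6 0.45 0 0 0 0" --pt "0 0 0 0 0 0" --pt "0 0 0 0 0 0"

```text
clock: 3.68
tool_pos: [0.5786, 0.0196, 0.3048]
orientation: [180.0, -0.1, -130.0]
force: [-0.6, -0.2, 0.1]
opening: 0.06
gripper_force: 0.0
```

Run:
```python
from h import *
o=get_obs();print(o['tool_pos'],o['orientation'],o['clock'],o['joint_pos'])
s=snapshot('wrist');cv2.imwrite('pics/w1.png',s['frame'][:,:,::-1]);print(s['position'])
for t in ['bit_top','stand']: print(t,[(np.round(d['position'],3).tolist(),round(d['score'],2)) for d in spot_point('wrist',t)][:5])
print(pix(s,(.587,.035,.21)))
```

```text
[0.57864652 0.0195874  0.30484929] [ 1.79955931e+02 -5.10369137e-02 -1.29985504e+02] 3.6833 [ 2.12755599e+01  9.67802597e+00 -6.33680271e+00 -1.46654290e-02
 -7.40511111e+01 -6.12570452e+01]
[ 0.52539691 -0.04257368  0.44348   ]
bit_top [([0.591, 0.036, 0.209], 0.67), ([0.588, 0.041, -0.003], 0.2)]
stand [([0.587, 0.04, -0.001], 0.64)]
[275.7545092  236.65277479]
```

View pics/w1.png

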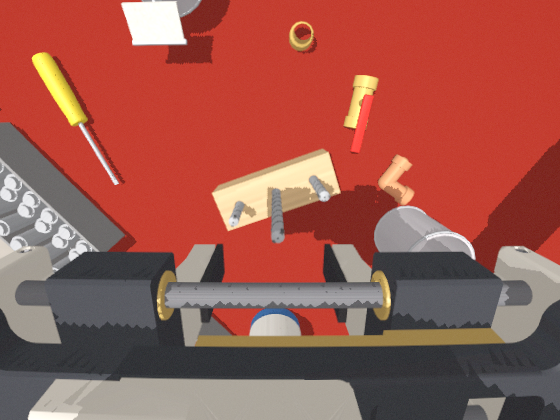

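The bit top shows at (278,235), within 3 px of the prediction, so the estimate holds. I'll align, descend and grip 25 mm below the top.

Emit:
play_rows --pt "-0.9 0.15 0 0 0 0" --pt "-0.97 0.18 0 0 0 0" --pt "0 0 1.0 0 0 0" --pt "0 0 2 0 0 0" --pt "0 0 2 0 0 0" --pt "0 0 2 0 0 0" --pt "0 0 2 0 0 0" --pt "0 0 2 0 0 0" --pt "0 0 1 0 0 0" --pt "0 0 0 0 0 0" --pt "0 0 0 0 0 0" --pt "0 0 0 0 0 0"

```text
clock: 4.83
tool_pos: [0.5893, 0.0353, 0.1867]
orientation: [-179.9, 0.1, -130.0]
force: [0.7, 0.0, 0.1]
opening: 0.0602
gripper_force: 0.0
```

Emit:
play_rows --pt "0 0 0 0 0 0" --pt "0 0 0 0 0 0" --pt "0 0 0 0 0 0" --pt "0 0 0 0 0 0" --pt "0 0 0 0 0 0" --pt "0 0 0 0 0 0" --pt "0 0 0 0 0 0" --pt "0 0 0 0 0 0" --grip 0

```text
clock: 5.5
tool_pos: [0.5885, 0.0352, 0.1856]
orientation: [180.0, -0.0, -130.0]
force: [0.3, -0.4, 0.1]
opening: 0.0122
gripper_force: 0.6
```

Emit:
play_rows --pt "0 0 0 0 0 0" --pt "0 0 0 0 0 0" --pt "0 0 0 0 0 0" --pt "0 0 0 0 0 0" --pt "0 0 -0.4 0 0 0" --pt "0 0 -0.8 0 0 0" --pt "0 0 -1 0 0 0" --pt "0 0 -1 0 0 0" --pt "0 0 -1 0 0 0" --pt "0 0 -1 0 0 0" --pt "0 0 -1.5 0 0 0" --pt "0 0 -1.5 0 0 0" --pt "0 0 -1.5 0 0 0" --pt "0 0 -1.5 0 0 0" --pt "0 0 -1.5 0 0 0" --pt "0 0 -1.5 0 0 0" --pt "0 0 -1.3 0 0 0" --pt "0 0 -0.5 0 0 0"

```text
clock: 7.0
tool_pos: [0.5891, 0.0351, 0.3487]
orientation: [-179.9, 0.2, -130.0]
force: [-0.0, -0.4, -0.7]
opening: 0.0112
gripper_force: 30.0
```

Emit:
play_rows --pt "1 -0.5 0 0 0 0" --pt "2 -1 0 0 0 0" --pt "2 -1 0 0 0 0" --pt "2 -1 0 0 0 0" --pt "2 -1 0 0 0 0" --pt "2 -1 0 0 0 0" --pt "2 -1 0 0 0 0" --pt "2 -1 0 0 0 0" --pt "2 -1 0 0 0 0" --pt "2 -1 0 0 0 0" --pt "2 -1 0 0 0 0" --pt "2 -1 0 0 0 0" --pt "2 -1 0 0 0 0" --pt "2 -1 0 0 0 0" --pt "0.8 -0.3 0 0 0 0" --pt "0 0 0 0 0 0" --pt "0 0 0 0 0 0"

```text
clock: 8.42
tool_pos: [0.5151, -0.2668, 0.3451]
orientation: [180.0, -0.0, -130.1]
force: [-0.5, 0.0, -1.9]
opening: 0.0111
gripper_force: 30.0
```

Run:
```python
from h import *
o=get_obs();print(o['tool_pos'],o['orientation'],o['clock'],o['force'],o['joint_pos'])
I=[]
for c in ['scene','top','wrist']:
    s=snapshot(c)
    print(c,pix(s,(.516,-.267,.115)))
    for t in ['tin_rim','bit_top','bit_centre']: print(t,[(np.round(d['position'],3).tolist(),round(d['score'],2)) for d in spot_point(c,t)][:4])
    f=s['frame']
    if c=='wrist': I.append(cv2.resize(f,(400,300)))
    else:
        u,v=pix(s,(.516,-.267,.15)).astype(int); I.append(cv2.resize(f[max(v-60,0):v+60,u-80:u+80],(400,300),interpolation=cv2.INTER_CUBIC)); print('crop',u-80,v-60)
cv2.imwrite('pics/c2.png',np.vstack([np.hstack(I[:2]),np.hstack([I[2],I[2]*0])])[:,:,::-1])
```

```text
[ 0.51507904 -0.26682807  0.34510445] [ 1.79954866e+02 -6.41677627e-03 -1.30061834e+02] 8.4167 [-0.51768825  0.02608931 -1.9317551 ] [-8.09021475e+00  8.87351953e+00 -2.19365118e+00 -1.88019696e-02
 -7.89745151e+01 -3.19680193e+01]
scene [196.54116158 217.63173773]
tin_rim [([0.511, -0.263, 0.114], 0.98), ([0.547, -0.422, 0.112], 0.87), ([0.519, -0.266, 0.37], 0.61)]
bit_top [([0.516, -0.266, 0.37], 0.59)]
bit_centre [([0.518, -0.266, 0.268], 0.65)]
crop 114 149
top [361.25734023 206.262051  ]
tin_rim [([0.543, -0.418, 0.111], 0.87), ([0.354, -0.347, 0.115], 0.7), ([0.517, -0.266, 0.111], 0.66)]
bit_top []
bit_centre [([0.513, -0.269, 0.273], 0.6)]
crop 283 143
wrist [271.5925196  182.77534947]
tin_rim [([0.356, -0.343, 0.112], 0.92), ([0.55, -0.418, 0.112], 0.88), ([0.52, -0.266, 0.115], 0.74)]
bit_top []
bit_centre []
```

View pics/c2.png

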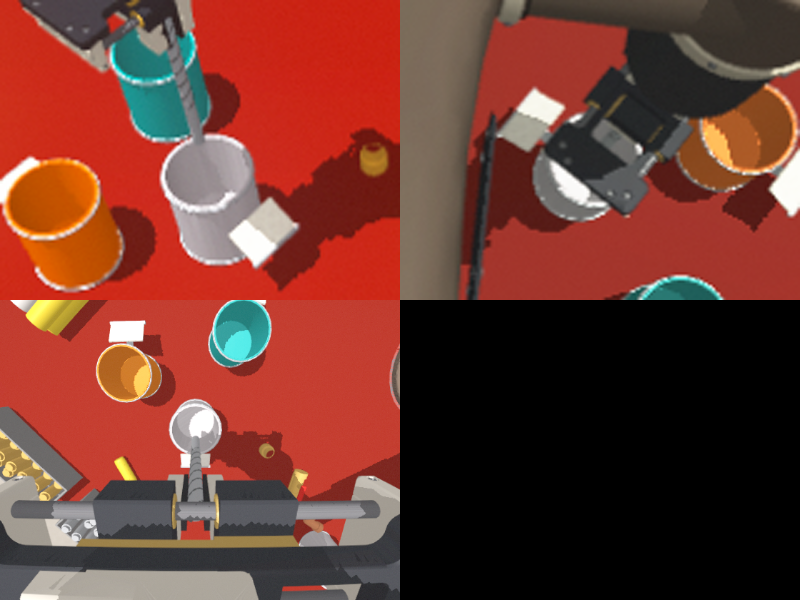

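The bit hangs straight at the grip. The rim centre in the scene crop, about (208,172) or full-frame (197,218), matches the estimate, and the wrist view shows the card exactly along tool -x. I'll shift the foot away from the card, then lower it to just above the floor.

Emit:
play_rows --pt "0.9 -0.1 0 0 0 0" --pt "1.0 0 0 0 0 0" --pt "0.7 0 0 0 0 0" --pt "0 0 0.5 0 0 0" --pt "0 0 1 0 0 0" --pt "0 0 1 0 0 0" --pt "0 0 1 0 0 0" --pt "0 0 1 0 0 0" --pt "0 0 1 0 0 0" --pt "0 0 1 0 0 0" --pt "0 0 1 0 0 0" --pt "0 0 1 0 0 0" --pt "0 0 1 0 0 0" --pt "0 0 1 0 0 0" --pt "0 0 1 0 0 0" --pt "0 0 0 0 0 0" --pt "0 0 0 0 0 0"

```text
clock: 10.43
tool_pos: [0.4995, -0.2871, 0.2299]
orientation: [179.9, -0.0, -130.0]
force: [-0.8, -0.1, -1.1]
opening: 0.0113
gripper_force: 30.0
```

Emit:
play_rows --pt "0 0 1 0 0 0" --pt "0 0 1 0 0 0" --pt "0 0 1 0 0 0" --pt "0 0 0.6 0 0 0" --pt "0 0 0 0 0 0" --pt "-0.92 0 0.02 0 3 0" --pt "-0.92 0 0.02 0 3 0" --pt "-0.92 0 0.02 0 3 0" --pt "0 0 0 0 0 0" --pt "0 0 0 0 0 0"

```text
clock: 11.27
tool_pos: [0.5179, -0.2651, 0.1921]
orientation: [180.0, -9.0, -129.9]
force: [-0.6, 0.4, -0.8]
opening: 0.0111
gripper_force: 30.0
```

```bash
cat > f.py <<'E'
from h import *
o=get_obs();M=R.from_euler('xyz',o['orientation'],degrees=True).as_matrix()
p=np.array(o['tool_pos']);f=p+M@[0,0,.175];d=f-[.516,-.267,0];u=np.array([.643,.766,0]);n=np.array([-.766,.643,0])
print('foot along card %.4f side %.4f z %.4f'%(d@u,d@n,f[2]),'tilt',np.degrees(np.arccos(-M[2,2])),'zaxis',M[:,2].round(3),o['force'],o['joint_pos'].round(1) if hasattr(o['joint_pos'],'round') else o['joint_pos'])
E
python3 f.py
```

```text
foot along card -0.0248 side -0.0002 z 0.0192 tilt 9.017108715343475 zaxis [-0.101 -0.12  -0.988] [-0.61686379  0.37374448 -0.84885941] [ -3.3  15.7 -17.5   8.1 -62.5 -40.7]
```

Emit:
play_rows --pt "-0.84 0 0.04 0 3 0" --pt "-0.84 0 0.04 0 3 0" --pt "-0.84 0 0.04 0 3 0" --pt "-0.84 0 0.04 0 3 0" --pt "-0.84 0 0.04 0 3 0" --pt "-0.84 0 0.04 0 3 0" --pt "-0.84 0 0.04 0 3 0" --pt "0 0 0 0 0 0" --pt "0 0 0 0 0 0"

```text
clock: 12.02
tool_pos: [0.5526, -0.2238, 0.1709]
orientation: [179.9, -30.0, -129.9]
force: [0.2, -0.5, -1.0]
opening: 0.0107
gripper_force: 30.0
```

```bash
python3 f.py
python3 - <<'E'
from h import *
I=[]
for c in ['scene','wrist']:
    s=snapshot(c);f=s['frame']
    if c=='wrist': I.append(cv2.resize(f,(400,300)))
    else: I.append(cv2.resize(f[149:269,114:274],(400,300),interpolation=cv2.INTER_CUBIC))
cv2.imwrite('pics/c3.png',np.hstack(I)[:,:,::-1])
E
```

```text
foot along card -0.0308 side -0.0001 z 0.0194 tilt 29.986646176154977 zaxis [-0.322 -0.382 -0.866] [ 0.21630588 -0.5116463  -1.02022106] [  8.1  25.6 -16.3  20.5 -72.5 -58.5]
```

View pics/c3.png

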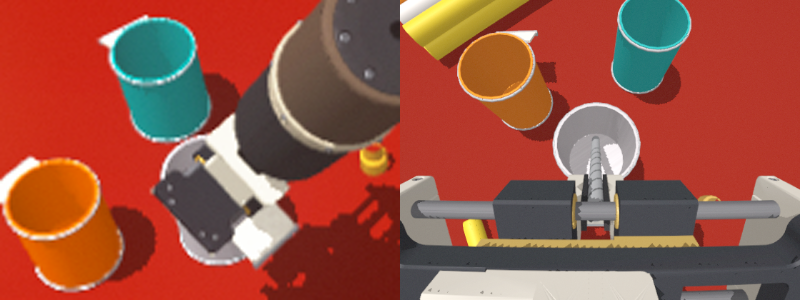

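The foot is inside the tin near the wall opposite the card, about 10 mm above the floor, and the tin is undisturbed. I'll lower it vertically to contact.

Emit:
play_rows --pt "-0.1 0 0.173 0 0 0" --pt "-0.1 0 0.173 0 0 0" --pt "-0.1 0 0.173 0 0 0" --pt "-0.1 0 0.173 0 0 0" --pt "0 0 0 0 0 0" --pt "0 0 0 0 0 0"

```text
clock: 12.62
tool_pos: [0.5524, -0.2241, 0.1637]
orientation: [180.0, -30.0, -130.0]
force: [-0.6, -0.3, -1.1]
opening: 0.0115
gripper_force: 30.0
```

Emit:
play_rows --pt "-0.05 0 0.087 0 0 0" --pt "-0.05 0 0.087 0 0 0" --pt "0 0 0 0 0 0"

```text
clock: 12.87
tool_pos: [0.5525, -0.224, 0.1616]
orientation: [180.0, -30.0, -130.0]
force: [-0.4, -0.6, -2.0]
opening: 0.0114
gripper_force: 30.0
```

```bash
python3 f.py
```

```text
foot along card -0.0311 side -0.0003 z 0.0101 tilt 30.006808062974546 zaxis [-0.321 -0.383 -0.866] [-0.42554077 -0.56169023 -2.02863884] [  8.1  26.  -17.   20.6 -71.4 -59. ]
```

Emit:
play_rows --pt "-0.05 0 0.087 0 0 0" --pt "0 0 0 0 0 0" --pt "0 0 0 0 0 0"

```text
clock: 13.12
tool_pos: [0.5527, -0.224, 0.161]
orientation: [-180.0, -30.0, -130.0]
force: [1.4, 0.5, -0.2]
opening: 0.0112
gripper_force: 30.0
```

Emit:
play_rows --pt "-0.05 0 0.087 0 0 0" --pt "0 0 0 0 0 0" --pt "0 0 0 0 0 0"

```text
clock: 13.37
tool_pos: [0.553, -0.224, 0.1604]
orientation: [-179.9, -30.0, -130.0]
force: [1.8, 2.8, 5.3]
opening: 0.0114
gripper_force: 30.0
```

Emit:
play_rows --pt "-0.23 0 0 0 0.75 0" --pt "-0.23 0 0 0 0.75 0" --pt "0 0 0 0 0 0" --pt "0 0 0 0 0 0"

```text
clock: 13.7
tool_pos: [0.5555, -0.2209, 0.1576]
orientation: [-180.0, -31.6, -129.9]
force: [1.1, 1.4, 5.0]
opening: 0.0115
gripper_force: 30.0
```

Emit:
play_rows --pt "0 0 0 0 0 0" --pt "0 0 0 0 0 0" --pt "0 0 0 0 0 0" --pt "0 0 0 0 0 0" --pt "0 0 0 0 0 0" --pt "0 0 0 0 0 0" --pt "0 0 0 0 0 0" --pt "0 0 0 0 0 0" --grip 4

```text
clock: 14.37
tool_pos: [0.555, -0.221, 0.1574]
orientation: [180.0, -31.5, -130.0]
force: [-0.2, -0.5, -0.2]
opening: 0.0399
gripper_force: 0.0
```

Emit:
play_rows --pt "0 0 -0.5 0 0 0" --pt "0 0 -1 0 0 0" --pt "0 0 -1 0 0 0" --pt "0 0 -1 0 0 0" --pt "0 0 -1.5 0 0 0" --pt "0 0 -2 0 0 0" --pt "0 0 -2 0 0 0" --pt "0 0 -2 0 0 0" --pt "0 0 -2 0 0 0" --pt "0 0 -2 0 0 0" --pt "0 0 0 0 0 0" --pt "0 0 0 0 0 0"

```text
clock: 15.37
tool_pos: [0.6064, -0.16, 0.2868]
orientation: [-179.9, -31.4, -130.0]
force: [-0.1, 0.4, -0.5]
opening: 0.0397
gripper_force: 0.0
```

```bash
python3 f.py
python3 - <<'E'
from h import *
I=[]
for c in ['scene','wrist']:
    s=snapshot(c);f=s['frame']
    for t in ['tin_rim','bit_top','bit_centre']: print(t,[(np.round(d['position'],3).tolist(),round(d['score'],2)) for d in spot_point(c,t)][:4])
    if c=='wrist': I.append(cv2.resize(f,(400,300)))
    else: I.append(cv2.resize(f[149:269,114:274],(400,300),interpolation=cv2.INTER_CUBIC))
cv2.imwrite('pics/c4.png',np.hstack(I)[:,:,::-1])
E
```

```text
foot along card 0.0490 side -0.0009 z 0.1374 tilt 31.360603460591296 zaxis [-0.333 -0.4   -0.854] [-0.06216062  0.41415637 -0.54196255] [ 13.2  25.6  -0.3  18.3 -90.1 -57.4]
tin_rim [([0.51, -0.262, 0.116], 0.94), ([0.348, -0.349, 0.116], 0.92), ([0.549, -0.423, 0.114], 0.55), ([0.533, -0.247, 0.089], 0.22)]
bit_top []
bit_centre [([0.51, -0.264, 0.111], 0.59)]
tin_rim [([0.55, -0.414, 0.113], 0.64), ([0.52, -0.267, 0.118], 0.58), ([0.35, -0.342, 0.111], 0.56)]
bit_top [([0.567, -0.209, 0.175], 0.56)]
bit_centre [([0.533, -0.25, 0.091], 0.95)]
```

View pics/c4.png

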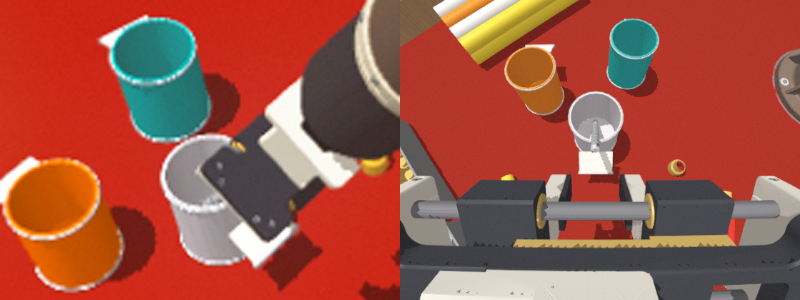

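The bit leans on the rim above the card (wrist view, about (595,140)). Its top is at (0.567,-0.209,0.175), the tin is unmoved and upright, and the gripper is clear.

```bash
python3 -c "
from plant import *
print(close_job())"
```

```text
the job is handed in; nothing more can be done
None
```

The longest bit was let down shank first to the bottom of the tin with the card holder and left leaning on the rim above the card; the last pictures, taken just before hand-in at about 15 s, show the tin upright and unmoved and the gripper clear.

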